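# Set the telescoping side stop to its next hole

### The job

Set the telescoping side stop out to the next hole for the coming job: press its red snap button flush with the black finger plate, slide the tube outwards off its present hole, and let the button snap up in the first hole of the brass plate - not the one after it. Do it gently, with no more than 35 N on the stop, leave the other things on the table alone and take the gripper away at the end.

Things in the scene. Friction and masses are not known exactly. Their poses are not given: they have to be found in the camera images.
- side_stop: Telescoping side stop screwed to the worktop: a level grey square outer tube, 40 mm wide, 280 mm long, 45 mm high, on two feet 100 mm wide, with an aluminium inner tube that slides out of its +y end. Origin on the worktop under the tube's middle line; own +y is the direction in which the inner tube slides outwards, z is up. The outer tube spans y = -150 to +130 mm.
- present_hole (a point): Middle of the hole in the slotted steel plate on the outer tube where the tooth sits at the start. The brass plate further out (+y) has the next two holes, 24 mm apart. It is screwed down elsewhere each time and not measured: its first hole lies 33 to 49 mm beyond this one. Holes are 2.4 mm longer than the tooth. Plate tops are 49 to 50 mm above the worktop, under the finger plate.
- finger_plate (a point): Centre of the upper face of the black finger plate, 55 mm above the worktop, round the button; it rides with the inner tube. 32 mm wide, 52 mm long (along y), with an upright lug across each end: 32 mm wide, 8 mm thick, top 69 mm above the worktop, inner faces 18 mm either side of the button's axis (36 mm clear), open at the sides. A fingertip between the lugs can press the button and push a lug.
- button_top (a point): Centre of the top face of the red snap button, 16 mm diameter, in the middle of the finger plate. Stands 6 mm proud of the finger plate (61 mm above the worktop) when locked and rides along with the inner tube.
- stop_face (a point): Middle of the black rubber face of the upright stop plate (90 mm wide, 60 mm high, lower edge 4 mm above the worktop) at the outer end of the inner tube, 252 mm further out than the button.
- snap_button (a joint): How far the red button is pushed in, m: 0 up and locked, 0.006 flush with the finger plate. Spring 5 N at the start, 9 N flush. From 0.0035 on its locking tooth is free of the hole; between holes the tooth rides under the plates and the button stays at about 0.0035 by itself; over a hole it snaps up to 0.
- stop_tube (a joint): How far the inner tube (with button, finger plate and stop) is slid out, m: about 0 (up to 1 mm of play) in the present hole, grows outwards (+y of the side stop), at most 0.080. About 2 N of sliding friction, some 2 N more while the tooth rides under a plate.
- card_pack: Banded pack of white trimmed cards, 56 x 86 x 33 mm, loose bystander. Origin under its middle.
- jog_block: Wooden knocking block with a black rubber face, 51 x 110 x 50 mm, loose bystander. Origin under its middle.
- glue_stick: Glue stick standing upright, white and blue, 24 mm diameter, 86 mm high, loose bystander. Origin under its middle.
- stapler: Desk stapler, dark blue and black, 36 x 150 x 66 mm, loose bystander. Origin under its middle.

How it is judged:
By the outcome, as a careful person would: the job done as asked, in the order asked, and still so for the second after the job is handed in, with the robot touching nothing.
It also fails if it takes over 35 s, if anything falls off the work surface, if the arm or the gripper's body presses on something with over 40 N, if the wrist force passes 120 N, or if a joint passes its speed limit or range.

### The arm

A 6-joint arm with a two-finger parallel gripper is mounted at the origin on a cart in front of the work surface, level with it; the furniture and walls round the work are solid. World frame = base frame: x ahead of the robot, y to its left, z up, the work surface at z = 0. Lengths are in m, angles in rad, forces in N, time in s.
With the tool pointing down it reaches from about 0.325 to 0.775 m from the base axis. Payload 9.3 kg.
Tool frame: the origin (TCP) lies midway between the tips of the shut fingers; the grasp point (between the pads) lies 19 mm behind it; z points along the fingers, y is the line along which they close (so a half turn about z gives the same grasp; the last joint's range is limited). The gripper opens to 85 mm and grips with 20 to 120 N. Pads are 22 mm wide; open, the fingers measure 114 mm over their backs; the gripper's body (76 mm by 85 mm) begins 54 mm behind the grasp point. The pads swing forward as they close: fully open they stand 13 mm farther back than shut.
Start: joints at [-1.35, 0.259, 0.021, 1.334, 0, 1.418], TCP at [0.201, -0.512, 0.207] pointing down, gripper open.
Joint ranges: [-3.04, 3.04], [-0.91, 1.82], [-1.04, 1.36], [-1.92, 1.95], [-1.52, 1.45], [-3.14, 3.14]. Speed limits (rad/s): [2.22, 2.22, 2.79, 3.14, 3.14, 3.14].

### API

Orientations are given as a unit quaternion [w, x, y, z].
In Python, from rig import robot, read_camera, camera_params, order, nets gives the robot as it stands.
- The arm moves only by the shell command python3 -m jog 'ROWS' [FORCE]. ROWS is JSON, a list of rows, each a list of 3 entries, a list of its own where there are three numbers: the finger opening in cm, from 0 to 8.54, then the shift along the tool's x, y, z in cm, then the turn about the tool's z in degrees. In form: [[jaw, [dx, dy, dz], roll], ...]. A call has 1 to 5 rows; each row is the pose to reach, as a shift and turn from the pose commanded when the call began, along the tool's axes at that moment; what a row does not reach only later rows make up. A row lasts 1/10 s, in which the tool goes at most 50 mm and 8.59 degrees, less where a joint would pass 70% of its speed; a pose out of reach is approached as far as the arm can. A call with a gripper value outside its range is refused whole. The fingers move at their own pace and stop on an object; FORCE is the grip in N (left out, the last holds). Time passes only in rows, so rows that repeat a pose let the fingers close. It gives the time, the measured TCP pose, the force, the opening and the grip force at its end, in the units of the state.
- robot.state(): the state, without advancing time (a new reading comes with each control period).
- read_camera(name): name is "scene" or "top"; returns the picture (400x640x3 uint8, red, green, blue); there is no depth.
- camera_params(name): a dict with "camera_matrix" (3x3 intrinsics, pixels), "rvec" (rotation vector, rad) and "tvec" (3), from world to camera coordinates, as OpenCV has them. Camera axes: x right, y down, z forward; pixel columns grow to the right and rows downward; lengths in m; the calibration is good to about 2 mm. A picture is of the moment at which its call begins. camera_params takes no time and is no camera call.
- order.close_job(): hands the job in; it is judged then, once.
Trained networks look in the newest picture that a camera, given by its name, has taken for a name from the list of things; names that differ only in an ending like _2 or _b are one class to them, and where a whole thing is asked for, a point or a joint stands for the part that bears it (a point fixed in the world has none). Each returns a list of dicts, best first, with "p" (0 to 1); they miss things now and then, are a little off and sometimes report something else, mostly with a low value. They report only what shows in the picture. A call takes as long as a camera call.
- nets.spot_in(query, camera): "bbox" ([left, top, width, height] in pixels, round what is visible of it).
The state is a dict: "t": time; "joint_positions": joint angles; "dq": joint speeds; "effort": joint torques, N m; "position": TCP position; "ee_rot": TCP orientation; "force": force on the tool from outside, world axes, zero at the start; "moment": the same for the moment, N m; "grip_width": finger opening in m; "gripper_force": force on a finger pad.
Only numpy, scipy, OpenCV 4.12 (cv2) and the standard library are available. Lean on these libraries where they do the work, as an engineer would, in place of code of your own. Each camera call takes 0.05 s, during which the arm holds its last target. There are 200 camera calls.

## Working session

There is one attempt and no reset: what is moved stays moved. The work goes in short steps, Python scripts to look and compute and a shell command to move; the robot and the scene stay as the last step left them, time stands still between calls to the robot, and variables do not carry over. Pictures are saved under pics/ and viewed, at most 10 in all, crops included, and the job is handed in when it is done.

```bash
mkdir -p pics; ls
python3 - <<'E'
from rig import robot, read_camera, camera_params, order, nets
import cv2
for c in ("scene","top"):
    im=read_camera(c); cv2.imwrite(f"pics/{c}0.png",im[:,:,::-1])
    for q in ("side_stop","button_top","finger_plate","stop_face","present_hole"):
        print(c,q,[(d["bbox"],round(d["p"],2)) for d in nets.spot_in(q,c)[:2]])
s=robot.state(); print(s["t"],s["position"],s["ee_rot"],s["force"])
E
```

```text
pics
scene side_stop []
scene button_top []
scene finger_plate [([312.1, 216.3, 54.8, 107.1], 0.8)]
scene stop_face [([311.0, 219.0, 56.8, 105.6], 0.86), ([311.8, 215.7, 70.6, 107.8], 0.75)]
scene present_hole [([313.0, 216.4, 70.1, 110.0], 0.84)]
top side_stop [([209.6, 224.3, 113.8, 56.6], 0.67)]
top button_top []
top finger_plate [([209.2, 238.5, 91.9, 44.4], 0.77)]
top stop_face [([210.7, 241.9, 89.5, 39.2], 0.78)]
top present_hole [([210.5, 224.3, 115.9, 54.2], 0.96)]
0.6 [ 0.20082575 -0.51200381  0.20699246] [3.06663740e-06 9.82587660e-01 1.85799595e-01 7.37879197e-06] [ 0.37678196  1.07594854 -0.95695473]
```

View pics/scene0.png

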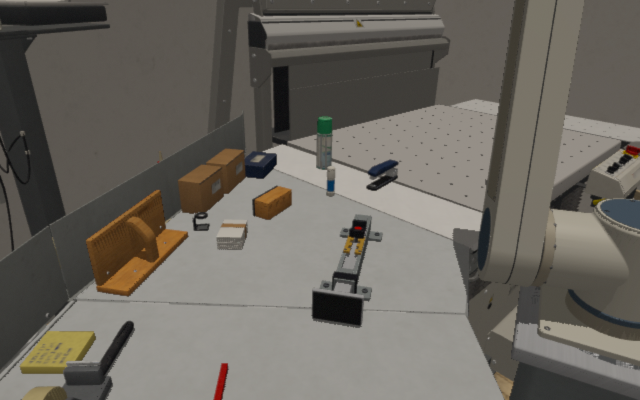

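View pics/top0.png

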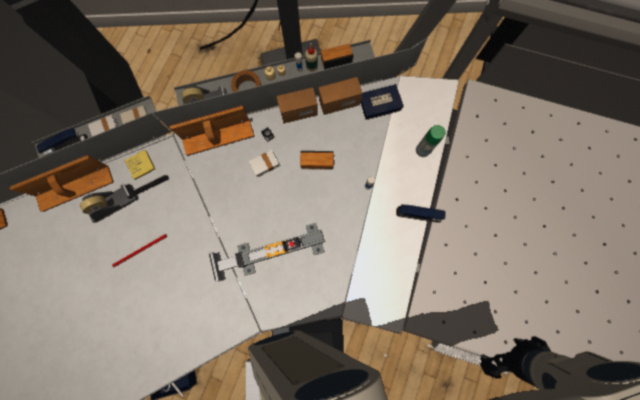

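The scene picture shows the side stop with its red button at about (359,228) and the rubber face at (338,306). In the top picture the button is at (292,243), the brass plate at (273,249) and the stop at (215,265). The bystanders are well away from it.

```bash
cat > h.py <<'E'
import numpy as np, cv2
from rig import robot, read_camera, camera_params, nets
def ray(c,u,v,z):
    P=camera_params(c); K=np.array(P["camera_matrix"]); R=cv2.Rodrigues(np.array(P["rvec"],float))[0]; t=np.array(P["tvec"],float).ravel()
    C=-R.T@t; d=R.T@np.linalg.inv(K)@[u,v,1]; return C+d*(z-C[2])/d[2]
def proj(c,p):
    P=camera_params(c); return cv2.projectPoints(np.array([p],float),np.array(P["rvec"],float),np.array(P["tvec"],float),np.array(P["camera_matrix"]),None)[0].ravel()
def red(im,win):
    x0,y0,x1,y1=win; a=im[y0:y1,x0:x1].astype(float); w=np.clip(a[...,0]-2.2*np.maximum(a[...,1],a[...,2]),0,None)*(a[...,0]>70)*(a[...,1]<.35*a[...,0])
    yy,xx=np.mgrid[y0:y1,x0:x1]; return (w*xx).sum()/w.sum(),(w*yy).sum()/w.sum(),int((w>0).sum())
W={"top":(280,232,305,254),"scene":(345,215,375,240)}
E
python3 - <<'E'
from h import *
T=[]
for c in ("scene","top"):
    im=read_camera(c); u,v,n=red(im,W[c]); print(c,u,v,n,ray(c,u,v,.061))
    x,y=(300,200) if c=="scene" else (205,215)
    T.append(cv2.resize(im[y:y+(130 if c=="scene" else 75),x:x+130 ][:, :, ::-1],None,fx=(4 if c=="scene" else 6),fy=(4 if c=="scene" else 6),interpolation=cv2.INTER_CUBIC))
    cv2.imwrite(f"pics/{c}1.png",T[-1])
E
```

```text
scene 357.6892142935199 227.57731395475906 21 [0.49523908 0.00166058 0.061     ]
top 291.29162948420486 243.41495627342496 13 [0.49596957 0.00278384 0.061     ]
```

View pics/scene1.png

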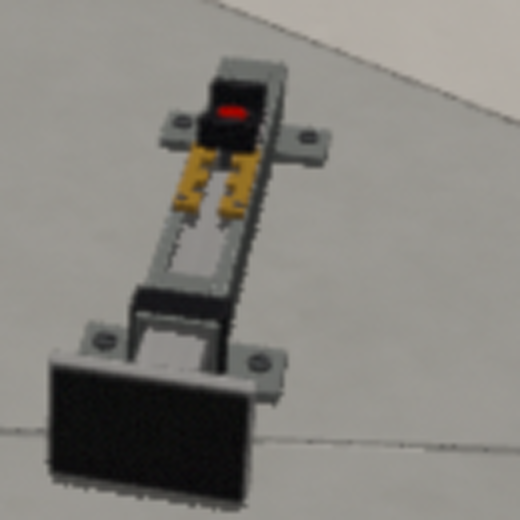

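View pics/top1.png

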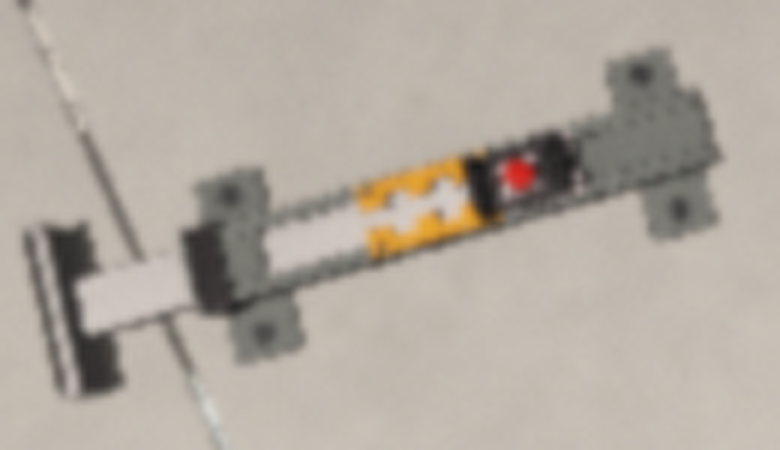

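The scene crop shows the brass plate's hole notches and the stop plate's top edge running from (50,352) to (253,385). The top crop shows the button at (519,174) and the brass hole notches at about (452,198) and (405,213).

Run:
```python
from h import *
t=lambda x,y,z:ray("top",205+(x-2.5)/6,215+(y-2.5)/6,z)
s=lambda x,y,z:ray("scene",300+(x-1.5)/4,200+(y-1.5)/4,z)
b=t(519,174,.061); bs=s(233,112,.061); print("btn",b,bs)
for n,p in dict(h1=t(452,198,.0495),h2=t(405,213,.0495),h1s=s(219,158,.0495)).items(): print(n,p,np.linalg.norm((p-b)[:2]),np.linalg.norm((p-bs)[:2]))
a,c=s(50,356,.064),s(253,385,.064); m=(a+c)/2; print("stop edge",a,c,np.linalg.norm(a-c),m,"to btn",np.linalg.norm((m-bs)[:2]))
for n,(p,q) in dict(edge=((a),(c)),btnstop=(bs,m)).items(): d=q-p; print(n,np.degrees(np.arctan2(d[1],d[0])))
# feet screws: top view (z~.006)
f=[t(229,192,.006),t(265,333,.006),t(640,73,.006),t(680,209,.006)]; o=(f[0]+f[1])/2;i=(f[2]+f[3])/2; d=o-i
print("screws",f,"axis deg",np.degrees(np.arctan2(d[1],d[0])), "mid",o,i)
g=[s(105,342,.006),s(260,362,.006),s(182,121,.006),s(309,137,.006)]; o=(g[0]+g[1])/2;i=(g[2]+g[3])/2; d=o-i
print("screws scene axis",np.degrees(np.arctan2(d[1],d[0])),o,i)
S=robot.state(); from scipy.spatial.transform import Rotation as R
q=S["ee_rot"]; print(R.from_quat([q[1],q[2],q[3],q[0]]).as_matrix().round(3),S["position"])
```

```text
btn [0.49547994 0.00344157 0.061     ] [0.49479208 0.00167146 0.061     ]
h1 [0.48551756 0.03950059 0.0495    ] 0.03740991857576904 0.03894945234097166
h2 [0.47885639 0.06403856 0.0495    ] 0.06283579565935678 0.06437080802127276
h1s [0.48927806 0.03384694 0.0495    ] 0.031031429869704183 0.03264453585658468
stop edge [0.47923343 0.25193363 0.064     ] [0.39388559 0.22998044 0.064     ] 0.08812602576352696 [0.43655951 0.24095703 0.064     ] to btn 0.24626939774248574
edge -165.5750677593828
btnstop 103.67762889433841
screws [array([0.49702002, 0.16465357, 0.006     ]), array([0.42157065, 0.14537662, 0.006     ]), array([ 0.55176147, -0.059535  ,  0.006     ]), array([ 0.47736741, -0.07827486,  0.006     ])] axis deg 103.8649131987638 mid [0.45929534 0.15501509 0.006     ] [ 0.51456444 -0.06890493  0.006     ]
screws scene axis 103.9822754868962 [0.45950363 0.14798316 0.006     ] [ 0.51586663 -0.0783748   0.006     ]
[[ 0.931  0.365  0.   ]
 [ 0.365 -0.931 -0.   ]
 [ 0.     0.    -1.   ]] [ 0.20082978 -0.51202391  0.2070126 ]
```

```bash
cat > goal.py <<'E'
import sys
from h import *
from scipy.spatial.transform import Rotation as R
# remaining move to TCP goal (x y z yaw_deg) in tool axes, cm / deg
g=np.array([float(a) for a in sys.argv[1:4]]); S=robot.state(); q=S["ee_rot"]; M=R.from_quat([q[1],q[2],q[3],q[0]]).as_matrix()
yaw=np.degrees(np.arctan2(M[1,0],M[0,0])); print("t",round(S["t"],2),"pos",S["position"].round(4),"yaw",yaw.round(2),"shift cm",(M.T@(g-S["position"])*100).round(2),"roll",-((float(sys.argv[4])-yaw+180)%360-180),"F",np.round(S["force"],1))
E
python3 -m jog '[[0,[46.2,-37.1,0],-82.5],[0,[46.2,-37.1,0],-82.5],[0,[46.2,-37.1,0],-82.5],[0,[46.2,-37.1,0],-82.5],[0,[46.2,-37.1,0],-82.5]]' 20; python3 goal.py .4955 .0025 .12 103.9
```

```text
t: 1.2
position: [0.3256, -0.2934, 0.2072]
ee_rot: [0.0, 0.845, 0.535, 0.0]
force: [2.0, -0.6, -0.7]
grip_width: 0.0123
gripper_force: 0.0
t 1.2 pos [ 0.3256 -0.2934  0.2072] yaw 64.71 shift cm [34.01  2.71  8.71] roll -39.193707120810586 F [ 2.  -0.6 -0.7]
```

```bash
python3 -m jog '[[0,[30,2.5,2],-38],[0,[30,2.5,2],-38],[0,[30,2.5,5],-38],[0,[30,2.5,8],-38],[0,[30,2.5,8],-38]]'; python3 goal.py .4955 .0025 .085 103.9
```

```text
t: 1.7
position: [0.448, -0.0853, 0.1516]
ee_rot: [0.001, 0.624, 0.781, 0.0]
force: [0.6, -0.6, 0.3]
grip_width: -0.0003
gripper_force: 0.0
t 1.7 pos [ 0.448  -0.0853  0.1516] yaw 102.72 shift cm [7.52 6.56 6.66] roll -1.1809346743438027 F [ 0.6 -0.6  0.3]
```

```bash
python3 -m jog '[[0,[6,5.5,2],0],[0,[6,5.5,4],0],[0,[6,5.5,5],0],[0,[6,5.5,5],0]]'; python3 goal.py .4955 .0025 .080 103.9
```

```text
t: 2.1
position: [0.487, -0.0159, 0.1002]
ee_rot: [-0.001, 0.626, 0.78, -0.001]
force: [0.3, -0.8, -0.1]
grip_width: 0.0
gripper_force: 0.0
t 2.1 pos [ 0.487  -0.0159  0.1002] yaw 102.51 shift cm [1.61 1.24 2.02] roll -1.3943568352220836 F [ 0.3 -0.8 -0.1]
```

```bash
python3 -m jog '[[0,[1.6,1.2,0],-1.4],[0,[1.6,1.2,1],-1.4],[0,[1.6,1.2,1.5],-1.4]]'; python3 goal.py .4955 .0025 .080 103.9
python3 - <<'E'
from h import *
im=read_camera("scene"); a=cv2.resize(im[170:270,300:430][:,:,::-1],None,fx=4,fy=4,interpolation=cv2.INTER_CUBIC)
im=read_camera("top"); b=cv2.resize(im[200:300,240:340][:,:,::-1],None,fx=4,fy=4,interpolation=cv2.INTER_CUBIC)
cv2.imwrite("pics/c2.png",cv2.resize(np.hstack([a,b]),None,fx=.85,fy=.85))
E
```

```text
t: 2.4
position: [0.4959, 0.0006, 0.0866]
ee_rot: [0.0, 0.617, 0.787, -0.0]
force: [0.1, -0.0, -0.7]
grip_width: 0.0002
gripper_force: 0.0
t 2.4 pos [0.4959 0.0006 0.0866] yaw 103.74 shift cm [0.19 0.   0.66] roll -0.16444712726269017 F [ 0.1 -0.  -0.7]
```

View pics/c2.png

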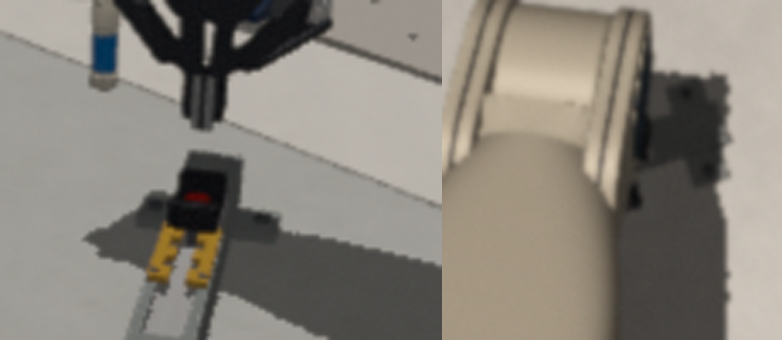

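The scene crop shows the shut fingertips at (203,127), straight above the red button at (197,197). The arm hides the stop from the top camera.

```bash
python3 -m jog '[[0,[0,0,0.8],0],[0,[0,0,1.5],0],[0,[0,0,1.8],0],[0,[0,0,1.8],0]]'; python3 goal.py .4955 .0025 .055 103.9;  python3 - <<'E'
from h import *
print(proj("scene",[.4959,.0006,.0866]))
E
```

```text
t: 2.9
position: [0.4958, 0.0014, 0.0681]
ee_rot: [-0.0, 0.617, 0.787, -0.0]
force: [0.6, 0.2, 0.6]
grip_width: 0.0001
gripper_force: 0.0
t 2.9 pos [0.4958 0.0014 0.0681] yaw 103.78 shift cm [ 0.11 -0.    1.31] roll -0.12381790012733518 F [0.6 0.2 0.6]
[358.23463562 217.00340654]
```

Run:
```python
from h import *
im=read_camera("scene"); a=cv2.resize(im[185:255,315:405][:,:,::-1],None,fx=7,fy=7,interpolation=cv2.INTER_CUBIC)
cv2.imwrite("pics/c3.png",a); S=robot.state(); print(S["position"],S["force"], (proj("scene",S["position"])-[315,185])*7, (proj("scene",[.4955,.0025,.061])-[315,185])*7)
```

```text
[0.49600581 0.00145407 0.06846345] [0.14812585 0.08817948 0.35280566] [298.11652722 276.34250025] [297.0623976  298.96388343]
```

View pics/c3.png

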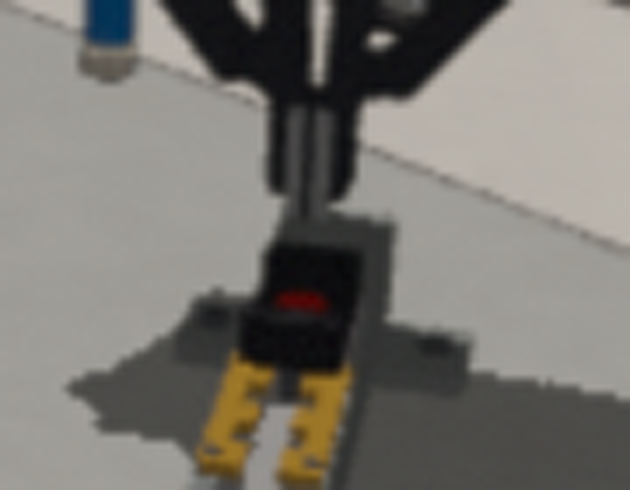

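The scene crop shows the fingertip ending at (305,215), but the state's TCP projects to (298,276). That is about 20 mm too high or 28 mm too far back. I'll check which against the start picture from the top camera.

Run:
```python
from h import *
im=cv2.imread("pics/top0.png"); x,y,f=450,310,5
a=cv2.resize(im[y:y+90,x:x+130],None,fx=f,fy=f,interpolation=cv2.INTER_CUBIC)
for h,c in ((.0,(0,255,0)),(.013,(0,255,255)),(.035,(0,0,255))):
  for k in (-.05,0,.05):
    p=proj("top",np.array([.2008+.365*k,-.512-.931*k,.207+h])); q=((p-[x,y])*f+2).astype(int); print(h,k,p,q); cv2.circle(a,tuple(int(i) for i in q),4,c,2)
cv2.imwrite("pics/c4.png",a)
P=camera_params("top");R=cv2.Rodrigues(np.array(P["rvec"],float))[0];print("cam",-R.T@np.array(P["tvec"]).ravel())
P=camera_params("scene");R=cv2.Rodrigues(np.array(P["rvec"],float))[0];print("cam",-R.T@np.array(P["tvec"]).ravel())
```

```text
0.0 -0.05 [474.83286861 355.4181423 ] [126 229]
0.0 0 [492.16127665 346.91030778] [212 186]
0.0 0.05 [509.34010679 338.47591243] [298 144]
0.013 -0.05 [476.96590821 356.58013369] [136 234]
0.013 0 [494.52585005 347.94891201] [224 191]
0.013 0.05 [511.93211735 339.39322583] [311 148]
0.035 -0.05 [480.71466126 358.62229867] [155 245]
0.035 0 [498.68082333 349.77392315] [245 200]
0.035 0.05 [516.48598449 341.00484095] [334 157]
cam [ 0.40483974 -0.08853713  1.19667581]
cam [0.19759238 0.80703226 0.51854104]
```

View pics/c4.png

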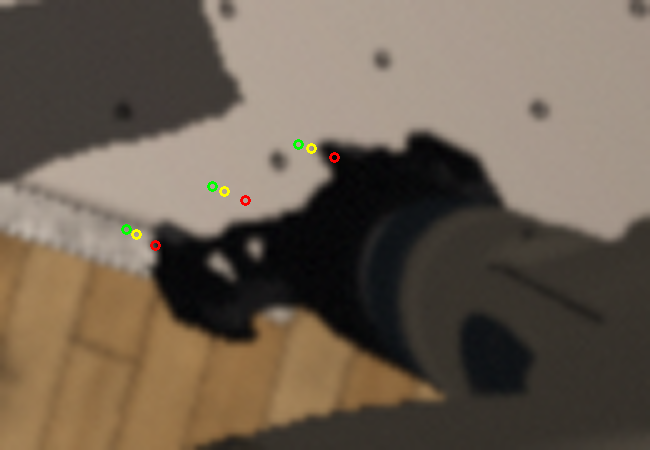

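```bash
python3 -m jog '[[0,[0,0,0.2],0],[0,[0,0,0.3],0],[0,[0,0,0.3],0]]'; python3 -m jog '[[0,[0,0,0.2],0],[0,[0,0,0.3],0],[0,[0,0,0.3],0]]'
```

```text
t: 3.25
position: [0.4962, 0.0016, 0.0657]
ee_rot: [0.0, 0.617, 0.787, 0.0]
force: [0.0, 0.3, 1.1]
grip_width: -0.0005
gripper_force: 0.0
t: 3.55
position: [0.4961, 0.0015, 0.0625]
ee_rot: [-0.0, 0.617, 0.787, -0.0]
force: [0.3, 0.7, 0.0]
grip_width: -0.0001
gripper_force: 0.0
```

```bash
python3 -m jog '[[0,[0,0,0.2],0],[0,[0,0,0.35],0],[0,[0,0,0.35],0]]'
python3 - <<'E'
from h import *
im=read_camera("scene"); a=cv2.resize(im[185:255,315:405][:,:,::-1],None,fx=7,fy=7,interpolation=cv2.INTER_CUBIC)
cv2.imwrite("pics/c5.png",a); print(red(im,W["scene"]))
E
```

```text
t: 3.85
position: [0.496, 0.0015, 0.0589]
ee_rot: [-0.0, 0.617, 0.787, -0.0]
force: [0.8, 1.2, -1.2]
grip_width: 0.0003
gripper_force: 0.0
(np.float64(357.76439578264393), np.float64(227.53527980535281), 9)
```

View pics/c5.png

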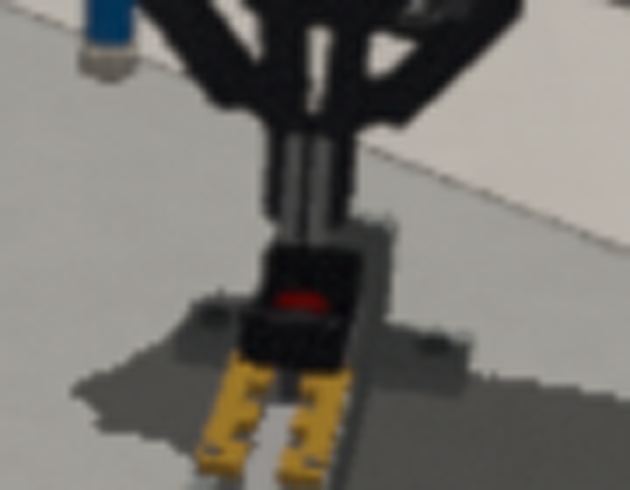

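The scene crop now shows the pad ends at (305,243), at the rear lug's top edge, with no contact. If the fingers were that far back they would have met the lug by now, so the true tips are most likely about 20 mm short of the stated TCP. I'll go down by feel.

```bash
python3 -m jog '[[0,[0,0,0.3],0],[0,[0,0,0.6],0],[0,[0,0,0.6],0]]' | grep -E "pos|force: "
python3 - <<'E'
from h import *
im=read_camera("scene"); a=cv2.resize(im[185:255,315:405][:,:,::-1],None,fx=7,fy=7,interpolation=cv2.INTER_CUBIC)
cv2.imwrite("pics/c6.png",a); print(red(im,W["scene"]))
E
```

```text
position: [0.4959, 0.0015, 0.0527]
force: [-0.1, 0.8, -1.1]
gripper_force: 0.0
(np.float64(357.7684630738523), np.float64(227.56047904191618), 9)
```

View pics/c6.png

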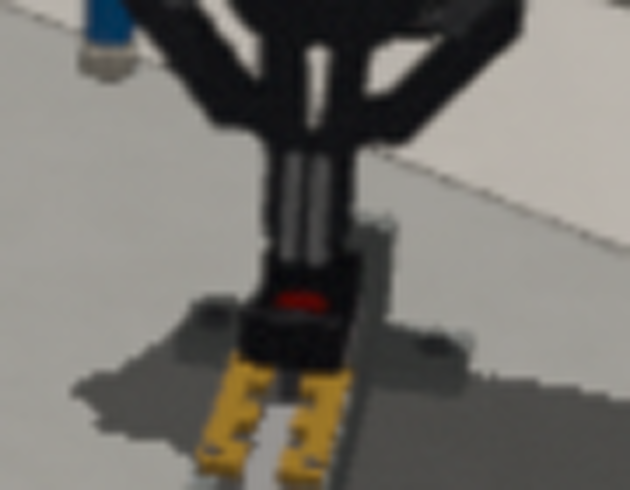

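The grey pads now show in front of the rear lug (ending at about (303,262)), so the tip is between the lugs and simply higher than stated. Contact should come near a TCP height of 0.041.

```bash
for i in 1; do :; done; python3 -m jog '[[0,[0,0,0.3],0],[0,[0,0,0.6],0],[0,[0,0,0.7],0]]' | grep -E "pos|force: "; python3 -m jog '[[0,[0,0,0.15],0],[0,[0,0,0.3],0],[0,[0,0,0.3],0]]' | grep -E "pos|force: "
```

```text
position: [0.496, 0.0015, 0.0458]
force: [-0.1, 0.0, 0.1]
gripper_force: 0.0
position: [0.4961, 0.0015, 0.043]
force: [0.3, -0.1, -0.3]
gripper_force: 0.0
```

```bash
python3 -m jog '[[0,[0,0,0.1],0],[0,[0,0,0.2],0],[0,[0,0,0.2],0]]' | grep -E "pos|force: "
```

```text
position: [0.4961, 0.0015, 0.0411]
force: [-0.5, -0.1, 0.5]
gripper_force: 0.0
```

```bash
python3 -m jog '[[0,[0,0,0.1],0],[0,[0,0,0.2],0],[0,[0,0,0.2],0]]' | grep -E "pos|force: "
```

```text
position: [0.4961, 0.0015, 0.039]
force: [0.8, 0.1, 0.1]
gripper_force: 0.0
```

```bash
python3 -m jog '[[0,[0,0,0.1],0],[0,[0,0,0.1],0]]' | grep -E "pos|force: "
```

```text
position: [0.4961, 0.0015, 0.0381]
force: [1.2, -0.4, 0.4]
gripper_force: 0.0
```

```bash
python3 -m jog '[[0,[0,0,0.1],0],[0,[0,0,0.1],0]]' | grep -E "pos|force: "
```

```text
position: [0.4961, 0.0015, 0.0371]
force: [0.3, 0.7, 0.8]
gripper_force: 0.0
```

```bash
python3 -m jog '[[0,[0,0,0.1],0],[0,[0,0,0.1],0]]' | grep -E "pos|force: "
```

```text
position: [0.4963, 0.0015, 0.0364]
force: [-1.0, -0.2, 5.0]
gripper_force: 2.5
```

```bash
python3 -m jog '[[0,[0,0,0.1],0],[0,[0,0,0.1],0]]' | grep -E "pos|force: "
python3 - <<'E'
from h import *
im=read_camera("scene"); a=cv2.resize(im[195:255,325:395][:,:,::-1],None,fx=8,fy=8,interpolation=cv2.INTER_CUBIC)
cv2.imwrite("pics/c7.png",a); print(red(im,W["scene"]))
E
```

```text
position: [0.4963, 0.0015, 0.0355]
force: [-0.9, 0.5, 5.6]
gripper_force: 2.8
(np.float64(nan), np.float64(nan), 0)h.py:10: RuntimeWarning: invalid value encountered in scalar divide
  yy,xx=np.mgrid[y0:y1,x0:x1]; return (w*xx).sum()/w.sum(),(w*yy).sum()/w.sum(),int((w>0).sum())
```

```bash
python3 -m jog '[[0,[0,0,0.1],0],[0,[0,0,0.2],0],[0,[0,0,0.3],0],[0,[0,0,0.4],0],[0,[0,0,0.4],0]]' | grep -E "pos|force: "
```

```text
position: [0.4963, 0.0015, 0.0316]
force: [-1.9, 0.1, 8.5]
gripper_force: 4.1
```

```bash
python3 -m jog '[[0,[0,0,0.1],0],[0,[0,0,0.1],0]]' | grep -E "pos|force: "
```

```text
position: [0.4963, 0.0015, 0.0308]
force: [-2.4, -0.3, 8.5]
gripper_force: 4.4
```

```bash
python3 -m jog '[[0,[0,0,0.05],0],[0,[0,0,0.05],0]]' | grep -E "pos|force: "
```

```text
position: [0.4963, 0.0015, 0.0307]
force: [-3.8, 1.1, 13.4]
gripper_force: 6.6
```

The button is flush: the tip bottomed at 13 N, and it's pressed 6 mm from first contact. Sliding outwards.

```bash
python3 -m jog '[[0,[0.15,0,0],0],[0,[0.3,0,0],0],[0,[0.45,0,0],0],[0,[0.6,0,0],0]]' | grep -E "pos|force: "
```

```text
position: [0.4951, 0.0067, 0.0307]
force: [-3.2, -2.9, 12.0]
gripper_force: 6.2
```

```bash
python3 -m jog '[[0,[0.15,0,0],0],[0,[0.3,0,0],0],[0,[0.45,0,0],0],[0,[0.6,0,0],0]]' | grep -E "pos|force: "
```

```text
position: [0.4936, 0.0126, 0.0307]
force: [-3.9, -3.0, 12.1]
gripper_force: 6.3
```

```bash
python3 -m jog '[[0,[0.15,0,0],0],[0,[0.3,0,0],0],[0,[0.45,0,0],0],[0,[0.6,0,0],0]]' | grep -E "pos|force: "; python3 -m jog '[[0,[0,0,-0.3],0],[0,[0,0,-0.6],0],[0,[0,0,-0.75],0],[0,[0,0,-0.75],0]]' | grep -E "pos|force: "
python3 - <<'E'
from h import *
im=read_camera("scene"); cv2.imwrite("pics/s8.png",im[:,:,::-1]); a=cv2.resize(im[190:330,300:400][:,:,::-1],None,fx=4,fy=4,interpolation=cv2.INTER_CUBIC); cv2.imwrite("pics/c8.png",a)
u=np.array([-.240,.971,0])
# stop shift: template-match plate region old vs new
old=cv2.imread("pics/scene0.png"); new=im[:,:,::-1]
def edge(i,x): # row of the stop's lower black edge via darkest-to-light transition, columns
    g=cv2.cvtColor(np.ascontiguousarray(i),cv2.COLOR_BGR2GRAY); return g[280:345,x]
T=old[286:330,306:370]; up=lambda z:cv2.resize(np.ascontiguousarray(z),None,fx=5,fy=5,interpolation=cv2.INTER_CUBIC)
m=cv2.matchTemplate(up(new[276:350,294:380]),up(T),cv2.TM_CCOEFF_NORMED); _,v,_,l=cv2.minMaxLoc(m)
d=np.array(l)/5+[294,276]-[306,286]; print("px shift",d,v)
p=np.array([.4366,.241,.034]); b=proj("scene",p)
for s in range(0,45,5): print(s,(proj("scene",p+u*s/1000)-b).round(2))
E
```

```text
position: [0.4922, 0.0184, 0.0307]
force: [-4.0, -2.6, 12.7]
gripper_force: 6.3
position: [0.492, 0.019, 0.0372]
force: [0.4, -0.5, 0.2]
gripper_force: 0.0
px shift [-2.   6.4] 0.9756029844284058
0 [0. 0.]
5 [-0.53  1.79]
10 [-1.07  3.61]
15 [-1.61  5.44]
20 [-2.16  7.3 ]
25 [-2.72  9.18]
30 [-3.28 11.08]
35 [-3.85 13.01]
40 [-4.43 14.96]
```

```bash
python3 -m jog '[[0,[0.1,0,-0.1],0],[0,[0.3,0,-0.1],0],[0,[0.5,0,-0.1],0],[0,[0.65,0,-0.1],0],[0,[0.8,0,-0.1],0]]' | grep -E "pos|force: "; python3 -m jog '[[0,[0.15,0,0],0],[0,[0.3,0,0],0],[0,[0.45,0,0],0],[0,[0.6,0,0],0],[0,[0.75,0,0],0]]' | grep -E "pos|force: "
```

```text
position: [0.4899, 0.027, 0.0381]
force: [-0.3, 0.1, -0.2]
gripper_force: 0.0
position: [0.4885, 0.033, 0.0382]
force: [1.4, -6.4, -1.4]
gripper_force: 3.3
```

```bash
cat > tube.py <<'E'
from h import *
u=np.array([-.240,.971,0]); new=read_camera("scene")[:,:,::-1]; old=cv2.imread("pics/scene0.png")
up=lambda z:cv2.resize(np.ascontiguousarray(z),None,fx=5,fy=5,interpolation=cv2.INTER_CUBIC)
m=cv2.matchTemplate(up(new[276:355,290:380]),up(old[286:330,306:370]),cv2.TM_CCOEFF_NORMED); _,v,_,l=cv2.minMaxLoc(m)
d=np.array(l)/5+[290,276]-[306,286]; p=np.array([.4366,.241,.034]); b=proj("scene",p)
s=np.arange(0,80); r=[(proj("scene",p+u*k/1000)-b)[1] for k in s]; S=robot.state()
print("tube mm",round(float(np.interp(d[1],r,s)),1),"tip mm",round((S["position"][1]-.0015)/.971*1000,1),"px",d,"p",round(v,3),"F",S["force"].round(1),"t",round(S["t"],2))
E
python3 tube.py; python3 -m jog '[[0,[0.1,0,0],0],[0,[0.2,0,0],0],[0,[0.3,0,0],0],[0,[0.4,0,0],0]]' | grep -E "pos|force: "; python3 tube.py
```

```text
tube mm 21.9 tip mm 32.6 px [-2.6  8. ] p 0.965 F [ 1.  -7.2 -0.8] t 9.9
position: [0.4875, 0.0368, 0.0382]
force: [0.9, -6.3, -1.0]
gripper_force: 3.3
tube mm 26.1 tip mm 36.5 px [-3.   9.6] p 0.952 F [ 0.2 -6.4 -1.5] t 10.35
```

```bash
python3 -m jog '[[0,[0.1,0,0],0],[0,[0.2,0,0],0],[0,[0.3,0,0],0],[0,[0.4,0,0],0]]' | grep -E "pos|force: "; python3 tube.py
```

```text
position: [0.4865, 0.0407, 0.0382]
force: [-0.4, -6.6, -1.1]
gripper_force: 3.3
tube mm 30.3 tip mm 40.5 px [-3.6 11.2] p 0.942 F [ 1.4 -5.3 -0.5] t 10.8
```

```bash
python3 -m jog '[[0,[0.08,0,0],0],[0,[0.16,0,0],0],[0,[0.24,0,0],0]]' | grep -E "pos|force: "
```

```text
position: [0.486, 0.0431, 0.0382]
force: [1.2, -6.4, -0.5]
gripper_force: 3.3
```

```bash
python3 -m jog '[[0,[0.08,0,0],0],[0,[0.16,0,0],0]]' | grep -E "pos|force: "; python3 tube.py
```

```text
position: [0.4856, 0.0446, 0.0382]
force: [0.3, -7.4, -0.7]
gripper_force: 3.2
tube mm 34.5 tip mm 44.5 px [-4.2 12.8] p 0.935 F [ 0.3 -5.8 -0.6] t 11.35
```

```bash
python3 -m jog '[[0,[0.06,0,0],0],[0,[0.12,0,0],0]]' | grep -E "pos|force: "
```

```text
position: [0.4853, 0.0458, 0.0382]
force: [1.0, -5.6, -1.2]
gripper_force: 3.2
```

```bash
python3 -m jog '[[0,[0.06,0,0],0],[0,[0.12,0,0],0]]' | grep -E "pos|force: "
```

```text
position: [0.485, 0.0469, 0.0382]
force: [0.5, -6.8, -0.8]
gripper_force: 3.3
```

```bash
python3 -m jog '[[0,[0.06,0,0],0],[0,[0.12,0,0],0]]' | grep -E "pos|force: "
```

```text
position: [0.4848, 0.0481, 0.0382]
force: [0.8, -6.6, -0.8]
gripper_force: 3.1
```

```bash
python3 -m jog '[[0,[0.06,0,0],0],[0,[0.12,0,0],0]]' | grep -E "pos|force: "
```

```text
position: [0.4843, 0.05, 0.0382]
force: [0.5, -1.2, -0.6]
gripper_force: 1.0
```

```bash
python3 -m jog '[[0,[0.06,0,0],0],[0,[0.12,0,0],0]]' | grep -E "pos|force: "; python3 tube.py
```

```text
position: [0.4839, 0.0516, 0.0382]
force: [-0.4, -1.7, -0.9]
gripper_force: 1.0
tube mm 41.6 tip mm 51.6 px [-5.  15.6] p 0.925 F [ 0.6 -3.  -1. ] t 12.4
```

```bash
python3 -m jog '[[0,[0.04,0,0],0],[0,[0.04,0,0],0]]' | grep -E "pos|force: "
python3 - <<'E'
from h import *
im=read_camera("scene"); print(red(im,(335,215,380,260)))
E
```

```text
position: [0.4839, 0.0517, 0.0382]
force: [0.1, -5.2, -1.6]
gripper_force: 2.2
(np.float64(nan), np.float64(nan), 0)h.py:10: RuntimeWarning: invalid value encountered in scalar divide
  yy,xx=np.mgrid[y0:y1,x0:x1]; return (w*xx).sum()/w.sum(),(w*yy).sum()/w.sum(),int((w>0).sum())
```

```bash
python3 -m jog '[[0,[0.04,0,0],0],[0,[0.04,0,0],0]]' | grep -E "pos|force: "
```

```text
position: [0.4839, 0.0518, 0.0382]
force: [0.8, -6.1, -1.2]
gripper_force: 3.2
```

```bash
python3 -m jog '[[0,[0.05,0,0],0],[0,[0.05,0,0],0]]' | grep -E "pos|force: "
```

```text
position: [0.4839, 0.0519, 0.0382]
force: [1.1, -7.3, -1.0]
gripper_force: 4.3
```

The tube has stalled while the force rises, so the tooth is against the end of a hole. I'll back off, lift clear and check.

```bash
python3 -m jog '[[0,[-0.2,0,0],0],[0,[-0.5,0,0],0],[0,[-0.5,0,-2],0],[0,[-0.5,0,-6],0],[0,[-0.5,0,-10],0]]' | grep -E "pos|force: "; python3 -m jog '[[0,[-5,-2,-2],0],[0,[-10,-5,-3],0],[0,[-15,-10,-3],0],[0,[-20,-15,-3],0],[0,[-20,-15,-3],0]]' | grep -E "pos|force: "; python3 tube.py
python3 - <<'E'
from h import *
T=[]
for c,(x,y,X,Y,f) in {"scene":(305,205,375,275,5),"top":(205,215,305,285,4)}.items():
    im=read_camera(c); w=(335,215,380,260) if c=="scene" else (255,230,300,265); u,v,n=red(im,w); p=ray(c,u,v,.061); print(c,u,v,n,p)
    b0={"scene":[.49524,.00166],"top":[.49597,.00278]}[c]; print("moved mm",np.linalg.norm(p[:2]-b0)*1000,"if 3.5 lower",np.linalg.norm(ray(c,u,v,.0575)[:2]-b0)*1000)
    T.append(cv2.resize(im[y:Y,x:X][:,:,::-1],(395,395*(Y-y)//(X-x)),interpolation=cv2.INTER_CUBIC))
h=max(t.shape[0] for t in T); cv2.imwrite("pics/c9.png",np.hstack([cv2.copyMakeBorder(t,0,h-t.shape[0],0,5,cv2.BORDER_CONSTANT) for t in T]))
E
```

```text
position: [0.4841, 0.0483, 0.139]
force: [0.4, -0.6, 0.3]
gripper_force: 0.0
position: [0.3893, -0.177, 0.1683]
force: [1.1, -0.3, 1.1]
gripper_force: 0.0
tube mm 41.6 tip mm -189.7 px [-5.2 15.6] p 0.924 F [ 0.5 -2.8  0.6] t 14.1
scene 355.01493550577055 236.6149015614392 24 [0.48501873 0.04219547 0.061     ]
moved mm 41.804294778192705 if 3.5 lower 35.600510291500015
top 278.0715894465895 247.47442084942085 16 [0.48528967 0.04390417 0.061     ]
moved mm 42.488433167387356 if 3.5 lower 42.822540195976536
```

View pics/c9.png

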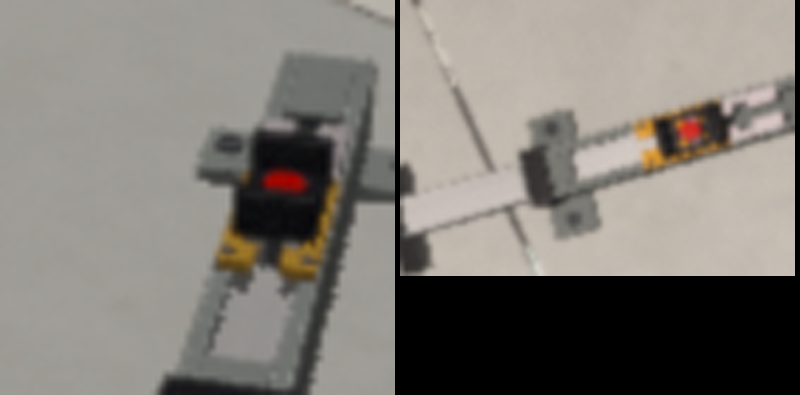

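The crops show the red button standing proud over the brass plate. Both cameras and the stop face put the tube about 42 mm out, and the views agree only with the button fully up. The second hole could not be nearer than 57 mm, so this is the first. The gripper is clear.

```bash
python3 -c "
from rig import order; print(order.close_job())"
```

```text
the job is handed in; nothing more can be done
None
```

The side stop is set out about 42 mm with its button snapped up in the first hole of the brass plate; readings on the stop stayed under about 15 N, the gripper is clear, and the job was handed in at about 14 s (no verdict shown).

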